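# Square the loaded sample block into the autosampler's corner and shut the retaining arm

### The job

Walk the heavy aluminium sample block round with gentle pushes at its corners, without gripping or lifting it, until its plain long back face sits flush against the autosampler's fence and its left end is up against the end stop. Then push the hinged retaining arm fully shut across the front of the block. Only push, with the fingertips: the block stays flat on the worktop, the vials stay in their wells, and the other things on the bench stay where they are.

Things in the scene. Friction and masses are not known exactly. Their poses are not given: they have to be found in the camera images.
- sampler: Fixed autosampler base. Origin on the worktop at its locating corner, where fence and end stop meet; x points into the fence, y left along it, z up. Fence: aluminium bar 30 mm high, front face x = 0, y = -167 to 18 mm. End stop: aluminium bar 30 mm high, right face y = 0, 18 mm thick, x = -78 to 0 mm. The seated block fills x = -80 to 0, y = -120 to 0 mm.
- housing (a point): Centre of the top of the grey drive housing behind the fence (sampler x = 58, y = -74 mm): it spans x = 16 to 101, y = -187 to 38 mm and is 66 mm high, guide rods and their end blocks to 86 mm. A carriage with a steel column, 161 mm high, is parked on it at sampler x = 58, y = 4 mm, its probe arm pointing left to y = 88 mm. Nothing there moves.
- block: Aluminium block, 80 (x) by 120 (y) by 45 mm high, 0.75 kg, six vial wells; slides under a push of 3 to 8 N. Origin: centre of underside; x from the front face (two round screw heads) to the plain back face, y to the left end. Starts 0.1 m or so short of the seat and to its right, turned 0.5 to 1.35 rad counter-clockwise from above. Seated: axes along the sampler's, origin at sampler x = -40, y = -60 mm.
- back_left (a point): Lower corner of the block at its back face and left end (block x = 40, y = 60, z = 0 mm); seated, it coincides with the sampler's origin.
- back_right (a point): Lower corner of the block at its back face and right end (block x = 40, y = -60, z = 0 mm).
- retainer (a joint): Upright hinge of the retaining arm, rad: 0 wide open, 2.094 fully shut (end of travel), growing counter-clockwise seen from above. It starts at 0 to 0.4 and stays where left: no spring, about 0.6 N of friction at its end. At value j the arm points from its pivot along (cos(2.618+j), sin(2.618+j)) in sampler x, y: open towards the robot, shut to the right along the seated block's front, 1.5 mm clear.
- pivot (a point): Pivot of the retaining arm, on a round steel post 22 mm in diameter at the front end of the end stop (sampler x = -87.5, y = 14, z = 38 mm). The arm is an aluminium bar 12 mm wide that reaches 95 mm from this point, 32 to 46 mm above the worktop.
- post (a point): The black upright finger post on the retaining arm, 84 mm from the pivot: 12 mm in diameter, its top 68 mm above the worktop; this point lies on its axis 61 mm above the worktop.
- vial_a: Capped vial, 20 mm in diameter, 48 mm tall, loose in the block's front right well (block x = -18, y = -37 mm). Wells are 22.5 mm wide and 30 mm deep, floor 15 mm above the worktop, so vial tops stand 63 mm above it. Origin: centre of its underside, z up.
- vial_b: Capped vial, same size, in the front left well (block x = -18, y = 37 mm). Origin: centre of its underside.
- vial_c: Capped vial, same size, in the middle well of the back row (block x = 18, y = 0). Origin: centre of its underside.
- beaker: Bystander: small glass beaker, 44 x 50 mm, 56 mm tall, standing to the left of the end stop. Origin at the centre of its underside.
- dropper_bottle: Bystander: amber dropper bottle with a black cap, 30 mm in diameter, 75 mm tall, to the right of the work. Origin at the centre of its underside.
- marker: Bystander: marker pen, 138 mm long, 13 mm thick, lying on the worktop near its front edge on the left. Origin under its middle.
- tape: Bystander: roll of masking tape, 82 mm in diameter, 19 mm high, lying flat on the left. Origin at the centre of its underside.
- boat: Bystander: white weighing boat, 68 x 68 x 16 mm, on the right. Origin at the centre of its underside.
- film: Bystander: white roll of film, 62 mm in diameter, 50 mm tall, standing on the far left. Origin at the centre of its underside.

How it is judged (in metres and radians):
At the end, for the whole second after the job is handed in: The block's back face is within 4 mm of the fence at both corners and square to it within 0.04 rad, its left end is within 5 mm of the end stop, the retaining arm is shut (over 2.03 of 2.094 rad), the block lies flat and still, and the three vials stand in their wells (x of each of back_left, back_right in the frame of sampler above -0.004 m and y of back_left in the frame of sampler between -0.005 and 0.004 m and angle between the y axis of block and the y axis of sampler, either way round below 0.04 rad and value of joint retainer above 2.03 rad and height (world z) of block below 0.004 m and angle between block's own z axis and vertical below 0.03 rad and linear speed of block below 0.01 m/s and z of each of vial_a, vial_b, vial_c in the frame of block below 0.022 m and angle between each of vial_a, vial_b, vial_c's own z axis and vertical below 0.2 rad); the robot touches nothing.
It fails at once if the block is lifted or tipped off the worktop (height (world z) of block above 0.012 m or angle between block's own z axis and vertical above 0.12 rad).
It fails at once if the block is gripped or rammed: the fingers press on it with over 60 N (contact force between the fingers and block above 60 N).
It fails at once if a vial is lifted out of its well or tipped (z of any of vial_a, vial_b, vial_c in the frame of block above 0.027 m or angle between any of vial_a, vial_b, vial_c's own z axis and vertical above 0.4 rad).
It fails at once if a bystander is moved by more than 15 mm (distance of any of beaker, dropper_bottle, marker, tape, boat, film from where it was at the start of the episode above 0.015 m).
It also fails if it takes over 72 s, if anything falls off the work surface, if the arm or the gripper's body presses on something with over 40 N, if the wrist force passes 120 N, or if a joint passes its speed limit or range.

### The arm

A 7-joint arm with a two-finger parallel gripper is mounted at the origin on a cart in front of the work surface, level with it; the furniture and walls round the work are solid. World frame = base frame: x ahead of the robot, y to its left, z up, the work surface at z = 0. Lengths are in m, angles in degrees, forces in N, time in s.
With the tool pointing down it reaches from about 0.35 to 0.775 m from the base axis. Payload 3.1 kg.
Tool frame: the origin (TCP) lies on the centre line of the jaws, within the pads' length; the fingertips stand 17 mm ahead of it and the grasp point (between the pads) lies 2 mm behind it (robot.tip_reach is the distance from the TCP to the fingertips, in m); z points along the fingers, y is the line along which they close (so a half turn about z gives the same grasp; the last joint's range is limited). The gripper opens to 85 mm and grips with 20 to 120 N. Pads are 22 mm wide; open, the fingers measure 114 mm over their backs; the gripper's body (76 mm by 85 mm) begins 54 mm behind the grasp point. The pads swing forward as they close: fully open they stand 13 mm farther back than shut.
Start: joints at [-71.373, 17.813, 0.802, 86.603, -0.252, 75.585, -1.558], TCP at [0.197, 0.513, 0.248] pointing down, gripper open.
Joint ranges: [-154.91, 154.91], [-16.99, 109.72], [-72.82, 74.43], [7.12, 147.25], [-82.49, 262.49], [11.32, 116.49], [-174.64, 174.64]. Speed limits (degrees/s): [159.86, 159.86, 180, 180, 180, 180, 180].

### API

Orientations are given as [roll, pitch, yaw] about the fixed x, y, z axes, in that order (R = Rz(yaw) Ry(pitch) Rx(roll)).
In Python, from station import robot, fingers, vision, workorder, recognise gives the robot as it stands. Calls block until the motion is done:
- robot.move_to(position, orientation): joint-space move of the TCP to a pose.
- robot.line_to(position, orientation=None, velocity=0.15, f_stop=None): straight line of the TCP; orientation=None keeps the orientation; velocity is the mean speed in m/s. With f_stop (N) it stops when the force on the tool has changed by that much, and returns True; else False.
- robot.move_j(angles): joint-space move.
- fingers.gripper_to(opening, force=None): opening from 0.0 (shut) to 1.0 (fully open); force is the grip in N (None keeps the last); returns when the fingers have stopped.
- robot.pause(seconds).
- robot.inverse_kinematics(position, orientation): joint angles nearest the present ones, or None.
- vision.grab_frame(name): name is "scene" or "top"; returns the picture (480x640x3 uint8, red, green, blue); there is no depth.
- vision.calibration(name): a dict with "mtx" (3x3 intrinsics, pixels), "extrinsics" (4x4, takes a point from world to camera coordinates). Camera axes: x right, y up, looking along -z (the intrinsics and any distortion apply to the point x, -y, -z); pixel columns grow to the right and rows downward; lengths in m; the calibration is good to about 2 mm. A picture is of the moment at which its call begins. calibration takes no time and is no camera call.
A pose or a line that the arm cannot do raises robot.PlanningError and nothing moves.
- workorder.close_job(): hands the job in; it is judged then, once.
Trained networks look in the newest picture that a camera, given by its name, has taken for a name from the list of things; names that differ only in an ending like _2 or _b are one class to them, and where a whole thing is asked for, a point or a joint stands for the part that bears it (a point fixed in the world has none). Each returns a list of dicts, best first, with "p" (0 to 1); they miss things now and then, are a little off and sometimes report something else, mostly with a low value. They report only what shows in the picture. A call takes as long as a camera call.
- recognise(label, camera): "rect" ([centre column, centre row, width, height] in pixels, round what is visible of it).
Readings, each from a call of its own:
- robot.current_time_s(): time.
- robot.current_joint_positions(): joint angles.
- robot.current_dq(): joint speeds.
- robot.current_joint_torque(): joint torques, N m.
- robot.current_tool_pos(): TCP position.
- robot.current_eef_rot(): TCP orientation.
- robot.current_contact_force(): force on the tool from outside, world axes, zero at the start.
- robot.current_torque(): the same for the moment, N m.
- robot.current_finger_gap(): opening from 0.0 (shut) to 1.0 (fully open).
- robot.current_gripper_force(): force on a finger pad.
Only numpy, scipy, OpenCV 4.12 (cv2) and the standard library are available. Lean on these libraries where they do the work, as an engineer would, in place of code of your own. Each camera call takes 0.05 s, during which the arm holds its last target. There are 200 camera calls.

## Working session

There is one attempt and no reset: what is moved stays moved. The work goes in short steps, each a Python script; the robot and the scene stay as the last script left them, time stands still between calls to the robot, and variables do not carry over. Pictures are saved under pics/ and viewed, at most 10 in all, crops included, and the job is handed in when it is done.

```bash
mkdir -p pics; ls; python3 - <<'E'
from station import robot, fingers, vision, workorder, recognise
import cv2,numpy as np
np.set_printoptions(precision=4,suppress=True)
for n in ("scene","top"):
    im=vision.grab_frame(n); cv2.imwrite(f"pics/{n}0.png",im[:,:,::-1])
    c=vision.calibration(n); print(n,c)
    for l in ("block","sampler","retainer","vial_a","post","pivot","housing","beaker","dropper_bottle","boat","marker","tape","film"):
        try: print(l,[(np.round(d["rect"]).tolist(),round(d["p"],2)) for d in recognise(l,n)][:4])
        except Exception as e: print(l,e)
print(robot.current_time_s(), robot.current_eef_rot())
E
```

```text
pics
scene {'mtx': array([[564.8352,   0.    , 320.881 ],
       [  0.    , 564.8352, 240.6796],
       [  0.    ,   0.    ,   1.    ]]), 'extrinsics': array([[ 0.5865, -0.8097, -0.0176, -0.3006],
       [ 0.5614,  0.3908,  0.7295, -0.3867],
       [-0.5838, -0.4377,  0.6838, -1.0215],
       [ 0.    ,  0.    ,  0.    ,  1.    ]])}
block [([306.0, 265.0, 59.0, 43.0], 0.64), ([292.0, 270.0, 8.0, 12.0], 0.49)]
sampler [([303.0, 194.0, 144.0, 101.0], 0.77)]
retainer [([251.0, 227.0, 42.0, 21.0], 0.89), ([428.0, 296.0, 21.0, 36.0], 0.69)]
vial_a [([293.0, 270.0, 12.0, 13.0], 0.67), ([306.0, 253.0, 11.0, 13.0], 0.63), ([325.0, 258.0, 6.0, 9.0], 0.45)]
post [([253.0, 231.0, 37.0, 23.0], 0.69), ([322.0, 258.0, 7.0, 9.0], 0.59)]
pivot [([303.0, 198.0, 144.0, 104.0], 0.82), ([426.0, 295.0, 17.0, 34.0], 0.62)]
housing [([302.0, 197.0, 148.0, 99.0], 0.71)]
beaker [([268.0, 196.0, 18.0, 23.0], 0.64), ([302.0, 195.0, 140.0, 103.0], 0.37)]
dropper_bottle [([428.0, 296.0, 17.0, 34.0], 0.78), ([303.0, 194.0, 144.0, 100.0], 0.61)]
boat [([474.0, 306.0, 33.0, 31.0], 0.97)]
marker [([187.0, 266.0, 40.0
[... 657 characters left out ...]

retainer [([236.0, 260.0, 23.0, 50.0], 0.66)]
vial_a [([317.0, 286.0, 11.0, 9.0], 0.63), ([335.0, 259.0, 12.0, 10.0], 0.44), ([314.0, 261.0, 13.0, 9.0], 0.38)]
post [([239.0, 261.0, 29.0, 46.0], 0.55)]
pivot [([272.0, 221.0, 133.0, 128.0], 0.58)]
housing [([237.0, 259.0, 29.0, 46.0], 0.44)]
beaker [([212.0, 202.0, 21.0, 20.0], 0.55)]
dropper_bottle [([446.0, 231.0, 20.0, 17.0], 0.6)]
boat [([487.0, 210.0, 33.0, 31.0], 0.71)]
marker [([206.0, 334.0, 57.0, 13.0], 0.74), ([238.0, 260.0, 29.0, 45.0], 0.69), ([273.0, 219.0, 133.0, 126.0], 0.64)]
tape [([162.0, 303.0, 40.0, 35.0], 0.77)]
film [([144.0, 247.0, 32.0, 35.0], 0.86), ([447.0, 232.0, 20.0, 11.0], 0.35)]
1.4 [179.9998   0.0018 158.9883]
```

```bash
python3 - <<'E'
import cv2
a=cv2.imread("pics/top0.png")[150:300,190:390]; cv2.imwrite("pics/top0c.png",cv2.resize(a,None,fx=4,fy=4,interpolation=cv2.INTER_CUBIC))
a=cv2.imread("pics/scene0.png")[150:300,210:410]; cv2.imwrite("pics/scene0c.png",cv2.resize(a,None,fx=4,fy=4,interpolation=cv2.INTER_CUBIC))
E
```

```text
(no output)
```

View pics/top0c.png

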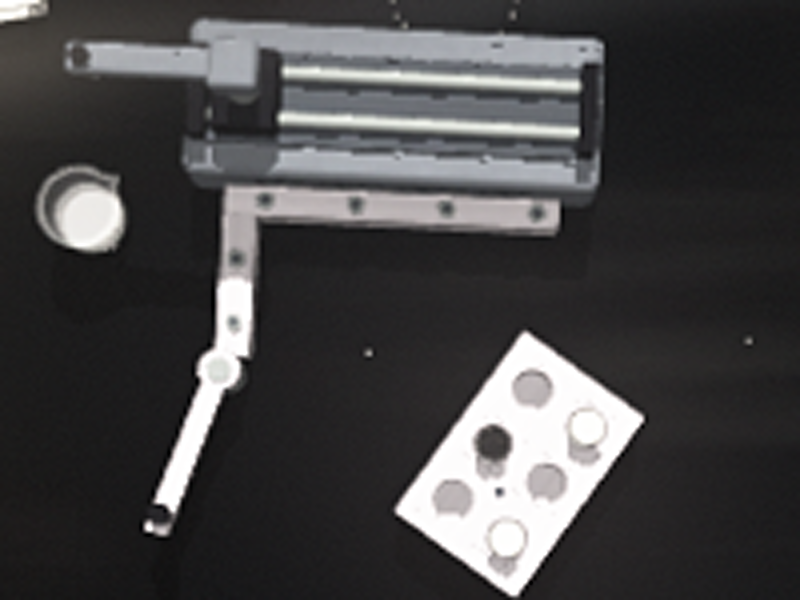

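View pics/scene0c.png

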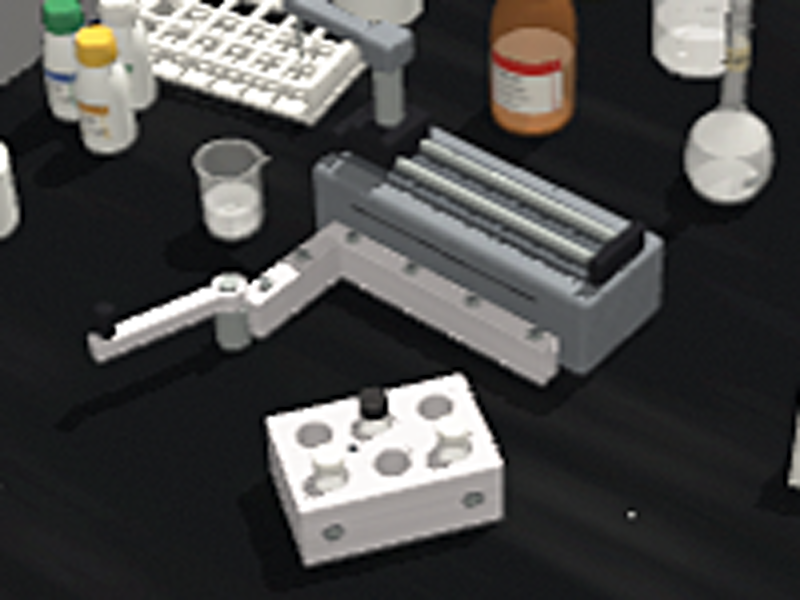

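```bash
cat > h.py <<'E'
import cv2, numpy as np
from scipy.optimize import least_squares
from station import robot, fingers, vision, workorder, recognise
np.set_printoptions(precision=4,suppress=True)
CAL={n:vision.calibration(n) for n in ("scene","top")}
def proj(P,n="top"):
    K,E=CAL[n]["mtx"],CAL[n]["extrinsics"]; P=np.atleast_2d(P)
    c=P@E[:3,:3].T+E[:3,3]; c=c*[1,-1,-1]
    p=c@K.T; return p[:,:2]/p[:,2:]
def tf(pose,xy):
    c,s=np.cos(pose[2]),np.sin(pose[2]); return np.atleast_2d(xy)@np.array([[c,s],[-s,c]])+pose[:2]
def P3(pose,pts):
    pts=np.atleast_2d(np.array(pts,float)); return np.c_[tf(pose,pts[:,:2]),pts[:,2]]
def unproj(px,z,n="top"):
    K,E=CAL[n]["mtx"],CAL[n]["extrinsics"]; R,t=E[:3,:3],E[:3,3]
    d=np.linalg.inv(K)@[px[0],px[1],1]; d=R.T@(d*[1,-1,-1]); o=-R.T@t
    return (o+d*(z-o[2])/d[2])[:2]
def corners(): return np.array([[.04,.06],[.04,-.06],[-.04,-.06],[-.04,.06]])
E
cat > fit0.py <<'E'
from h import *
f=lambda u,o:(np.array(u)+.5)/4-.5+o
T=np.array([190,150]);S=np.array([210,150])
def res(q):
    s=q[:3]; a=2.618+q[3]; po=[-.0875+.084*np.cos(a),.014+.084*np.sin(a),.068]
    m={"top":[((219,369),[-.0875,.014,.047]),((157,513),po),((558,233),[0,-.167,.03]),((256,222),[0,0,.03]),((252,354),[-.078,0,.03])],
       "scene":[((229,284),[-.0875,.014,.047]),((102,308),po),((553,353),[0,-.167,.03]),((340,244),[0,0,.03]),((340,283),[0,0,0]),((545,384),[0,-.167,0])]}
    r=[]
    for n,o in (("top",T),("scene",S)):
        for u,p in m[n]: r.append(proj(P3(s,[p]),n)[0]-f(u,o))
    return np.ravel(r)
r=least_squares(res,[.6,.1,0,.2],loss="soft_l1"); print("sampler",r.x); print(res(r.x).reshape(-1,2))
b={"top":([(396,512),(525,332),(643,415),(515,597)],T),"scene":([(267,416),(463,375),(502,461),(302,513+0)],S)}
# scene corner order guessed below from the fit
def rb(q,ns=("top",)):
    P=P3(q,np.c_[corners(),np.full(4,.045)])
    return np.ravel([proj(P,n)-f(np.array(b[n][0]),b[n][1]) for n in ns])
q=least_squares(rb,[.5,0,.9]); print("block",q.x,rb(q.x).round(1)); print((proj(P3(q.x,np.c_[corners(),np.full(4,.045)]),"scene")-S)*4)
print(unproj((320,268),.045))
for n,px,z in (("beaker",(212,202),.03),("dropper",(446,231),.04),("boat",(487,210),.01),("marker",(206,334),.01),("tape",(162,303),.01),("film",(144,247),.03)): print(n,unproj(px,z))
E
python3 fit0.py
```

```text
sampler [ 0.6594  0.1902 -0.0614  0.1813]
[[ 0.692   0.8492]
 [-0.0017  0.6987]
 [ 0.5984 -0.3723]
 [ 0.5956 -1.0707]
 [-0.1937  1.1148]
 [ 0.0996 -0.3427]
 [ 0.2429 -0.7684]
 [-2.3958 -0.7744]
 [-0.0459 -0.5877]
 [ 0.5162 -1.6184]
 [-0.5423  0.2894]]
block [0.5206 0.0487 0.9352] [-0.1 -0.2 -0.3 -0.1  0.1  0.4  0.3 -0. ]
[[265.6531 413.3653]
 [459.3683 368.5091]
 [502.2093 458.7782]
 [300.849  507.3833]]
[0.5152 0.0479]
beaker [0.6654 0.283 ]
dropper [ 0.5918 -0.2313]
boat [ 0.6405 -0.3333]
marker [0.3754 0.301 ]
tape [0.4453 0.3973]
film [0.5685 0.4316]
```

```bash
cat >> h.py <<'E'
from scipy.optimize import differential_evolution, minimize
SAM=np.array([0.6594,0.1902,-0.0614])
def to_s(b):
    c,s=np.cos(SAM[2]),np.sin(SAM[2]); d=np.array(b[:2])-SAM[:2]
    return np.array([c*d[0]+s*d[1],-s*d[0]+c*d[1],b[2]-SAM[2]])
def to_w(b): return np.r_[tf(SAM,b[:2])[0],b[2]+SAM[2]]
def fit_block(guess,span=(.03,.03,.4),n="top",name=None):
    """Pose from the bright top outline: inside minus outside brightness along it."""
    im=vision.grab_frame(n)
    if name: cv2.imwrite(f"pics/{name}.png",im[:,:,::-1])
    g=cv2.GaussianBlur(cv2.cvtColor(im,cv2.COLOR_RGB2GRAY).astype(np.float32),(0,0),.7)
    t=np.linspace(.04,.96,40)[:,None]; C=corners()
    E=np.vstack([a+t*(b-a) for a,b in zip(C,np.roll(C,-1,0))])
    N=np.repeat([[1,0],[0,-1],[-1,0],[0,1]],40,0)
    def sc(q):
        v=[]
        for k in (-.003,.003):
            p=proj(P3(q,np.c_[E+k*N,np.full(len(E),.045)]),n).astype(np.float32)
            v.append(cv2.remap(g,p[None,:,0],p[None,:,1],cv2.INTER_LINEAR)[0])
        return -np.mean(np.clip(v[0]-v[1],-40,120))
    b=[(x-s,x+s) for x,s in zip(guess,span)]
    r=differential_evolution(sc,b,seed=1,maxiter=60,popsize=12,tol=1e-4)
    return r.x,-r.fun
HX,HY,MU,CC=.011,.0145,.3,.042
def sim(b,pc,d,L,mu=MU):
    """Quasi-static push at block-frame front/right-face point pc, world unit direction d, length L."""
    b=np.array(b,float); p=np.array(pc,float); n=np.array([1.,0]) if abs(p[0]+.04)<1e-6 else np.array([0,1.])
    ds=.001
    for _ in range(int(L/ds)):
        c,s=np.cos(b[2]),np.sin(b[2]); u=np.array([c*d[0]+s*d[1],-s*d[0]+c*d[1]])*ds
        if u@n<=0: break
        D=CC**2+p@p
        v=np.array([(CC**2+p[0]**2)*u[0]+p[0]*p[1]*u[1],p[0]*p[1]*u[0]+(CC**2+p[1]**2)*u[1]])/D
        tn=np.array([-n[1],n[0]])
        if abs(v@tn)>mu*(v@n):
            f=n+mu*np.sign(v@tn)*tn; m=(p[0]*f[1]-p[1]*f[0])/CC**2
            vc=f+m*np.array([-p[1],p[0]]); k=(u@n)/(vc@n); v=k*f; w=k*m
            p=p+tn*((u-k*vc)@tn)
        else: w=(p[0]*v[1]-p[1]*v[0])/CC**2
        b[:2]+=[c*v[0]-s*v[1],s*v[0]+c*v[1]]; b[2]+=w
        if abs(p@tn)>(.06 if n[0] else .04): break
    return b,p
ZT=.035
def ori(yaw): return [180,0,float(np.degrees(yaw))]
def yawn(a): return (a+np.pi/2)%np.pi-np.pi/2   # half-turn symmetric tool
E
cat > p1.py <<'E'
from h import *
b,s=fit_block([.5206,.0487,.9352]); print("block",b,s,"in sampler",to_s(b))
fin=np.array([-.058,-.095,0])
def cost(q):
    r=to_s(b+0); e,_=sim(b,(-.04,q[0]),(np.cos(b[2]+q[1]),np.sin(b[2]+q[1])),q[2]); e=to_s(e)-fin
    return (e[0]/.02)**2+(e[1]/.03)**2+(e[2]/.2)**2
r=differential_evolution(cost,[(.0,.048),(-1.,.3),(.03,.2)],seed=0,maxiter=40)
print(r.x,r.fun)
for mu in(.15,.3,.6):print(mu,to_s(sim(b,(-.04,r.x[0]),(np.cos(b[2]+r.x[1]),np.sin(b[2]+r.x[1])),r.x[2],mu)[0]))
E
python3 p1.py
```

```text
block [0.5202 0.0487 0.9115] 120.0 in sampler [-0.1303 -0.1498  0.9729]
[0.0167 0.0145 0.1243] 9.771901852166048e-07
0.15 [-0.0568 -0.0972  0.0415]
0.3 [-0.058  -0.095   0.0001]
0.6 [-0.0591 -0.092  -0.0511]
```

```bash
sed -i 's/-40,120))/-40,255))/' h.py; cat >> h.py <<'E'
def approach(b,side,yc,rot=0.,gap=.018,off=True):
    """Tool to gap in front of the face point; returns yaw and outward unit vector."""
    n=np.array([1.,0]) if side=="front" else np.array([0,1.]); tn=np.array([-n[1],n[0]])
    half=.04 if side=="front" else .06
    c=-n*(half+HX+gap)+tn*yc
    c=tf(b,c)[0]; a=b[2]+(0 if side=="front" else np.pi/2); yaw=yawn(a+rot)
    robot.move_to([*c,.11],ori(yaw)); robot.line_to([*c,ZT],velocity=.12)
    return c,a,yaw
def retreat(dist,a,xy=None):
    p=np.array(robot.current_tool_pos()); q=p[:2]-dist*np.array([np.cos(a),np.sin(a)])
    robot.line_to([*q,ZT],velocity=.15); robot.line_to([*q,.13],velocity=.25)
    if xy is not None: robot.line_to([*xy,.15],velocity=.3)
E
cat > p2.py <<'E'
from h import *
b,s=fit_block([.5206,.0487,.9352]); print("block",b,s,to_s(b))
fingers.gripper_to(0.0); 
c,a,yaw=approach(b,"front",.0167+HY)
u=np.array([np.cos(a),np.sin(a)])
hit=robot.line_to([*(c+u*.035),ZT],velocity=.04,f_stop=2.0)
p=np.array(robot.current_tool_pos()); print("hit",hit,"travel",(p[:2]-c)@u,robot.current_contact_force(),robot.current_time_s())
robot.line_to([*(p[:2]+u*.055),ZT],velocity=.07)
print("F",robot.current_contact_force())
retreat(.03,a,(.36,.0)); print(robot.current_time_s())
g,_=sim(b,(-.04,.0167),u,.055); print("pred",g)
b,s=fit_block(g,name="t1"); print("block",b,s,to_s(b))
im=cv2.imread("pics/t1.png")[150:300,190:390]; cv2.imwrite("pics/t1c.png",cv2.resize(im,None,fx=4,fy=4))
E
python3 p2.py
```

```text
block [0.5205 0.0491 0.9265] 188.55990600585938 [-0.13   -0.1493  0.9879]
hit True travel 0.017930531931653573 [-0.3382  0.7256 -0.9301] 5.6583
F [-0.4966 -0.0722  0.0408]
8.0833
pred [0.5588 0.0795 0.5883]
block [0.557  0.0754 0.4936] 180.53384 [-0.0951 -0.1209  0.555 ]
```

View pics/t1c.png

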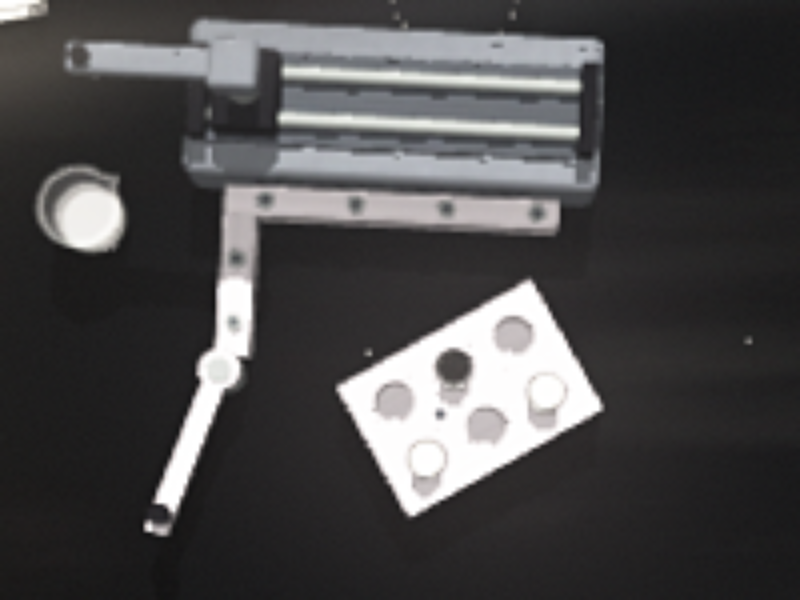

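```bash
sed -i 's/CC=.011,.0145,.3,.042/CC=.011,.0145,.3,.039/' h.py; cat > p3.py <<'E'
from h import *
b=np.array([.557,.0754,.4936])
fin=np.array([-.054,-.10,0])
def cost(q):
    e,_=sim(b,(-.04,q[0]),(np.cos(b[2]+q[1]),np.sin(b[2]+q[1])),q[2]); e=to_s(e)-fin
    return (e[0]/.01)**2+(e[1]/.02)**2+(e[2]/.05)**2
r=differential_evolution(cost,[(.0,.045),(-.4,.3),(.03,.12)],seed=0,maxiter=40); print(r.x,r.fun)
yc,da,L=r.x; u=np.array([np.cos(b[2]+da),np.sin(b[2]+da)])
g,_=sim(b,(-.04,yc),u,L); print("pred",to_s(g))
c,a,yaw=approach(b,"front",yc+HY)
n=np.array([np.cos(a),np.sin(a)])
hit=robot.line_to([*(c+n*.025),ZT],velocity=.04,f_stop=2.0)
p=np.array(robot.current_tool_pos()); print("hit",hit,"travel",(p[:2]-c)@n)
robot.line_to([*(p[:2]+u*L),ZT],velocity=.07,f_stop=25)
retreat(.03,a,(.37,.0)); print(robot.current_time_s())
b,s=fit_block(g,name="t2"); print("block",b,s,to_s(b))
E
python3 p3.py
```

```text
[0.0118 0.286  0.062 ] 0.0008306785072385065
pred [-0.0539 -0.0995 -0.0003]
hit True travel 0.017268643125830208
12.7
block [ 0.5951  0.0941 -0.1137] 175.20608520507812 [-0.0583 -0.0999 -0.0523]
```

```bash
cat > p4.py <<'E'
from h import *
b=np.array([.5951,.0941,-.1137]); ex=np.array([np.cos(SAM[2]),np.sin(SAM[2])]); ey=np.array([-ex[1],ex[0]])
# right end, towards the stop (tn for "right" is -x, so yc=-.004 is 4 mm to the back)
c,a,yaw=approach(b,"right",-.004,rot=SAM[2]-b[2])
hit=robot.line_to([*(c+ey*.03),ZT],velocity=.04,f_stop=2.0); p=np.array(robot.current_tool_pos()); print("hit",hit,(p[:2]-c)@ey)
robot.line_to([*(p[:2]+ey*.033),ZT],velocity=.06,f_stop=25)
retreat(.03,SAM[2]+np.pi/2,(.42,-.05))
g=b.copy(); g[:2]+=ey*.033; g[2]=SAM[2]
b,s=fit_block(g,(.02,.02,.15),name="t3"); print("block",b,s,to_s(b),robot.current_time_s())
# front, towards the fence
c,a,yaw=approach(b,"front",0.,rot=SAM[2]-b[2])
hit=robot.line_to([*(c+ex*.03),ZT],velocity=.04,f_stop=2.0); p=np.array(robot.current_tool_pos()); print("hit",hit,(p[:2]-c)@ex)
hit=robot.line_to([*(p[:2]+ex*.035),ZT],velocity=.04,f_stop=15); q=np.array(robot.current_tool_pos()); print("fence",hit,(q-p)[:2]@ex,to_s([*(q[:2]+ex*HX),0]),robot.current_contact_force())
retreat(.03,SAM[2],(.40,-.02))
g=b.copy(); g[:2]+=ex*((q-p)[:2]@ex); g[2]=SAM[2]
b,s=fit_block(g,(.01,.01,.1),name="t4"); print("block",b,s,to_s(b),robot.current_time_s())
im=cv2.imread("pics/t4.png")[150:300,190:390]; cv2.imwrite("pics/t4c.png",cv2.resize(im,None,fx=4,fy=4))
E
python3 p4.py
```

```text
hit True 0.019505070354374963
block [ 0.5955  0.1309 -0.0764] 152.61965942382812 [-0.0601 -0.0631 -0.015 ] 17.6917
hit True 0.017194029289836408
fence True 0.020678254326702897 [-0.0803 -0.0618  0.0614] [ 0.2091  0.37   -0.1342]
block [ 0.6164  0.1296 -0.0652] 118.9452896118164 [-0.0392 -0.0631 -0.0038] 22.8583
```

View pics/t4c.png

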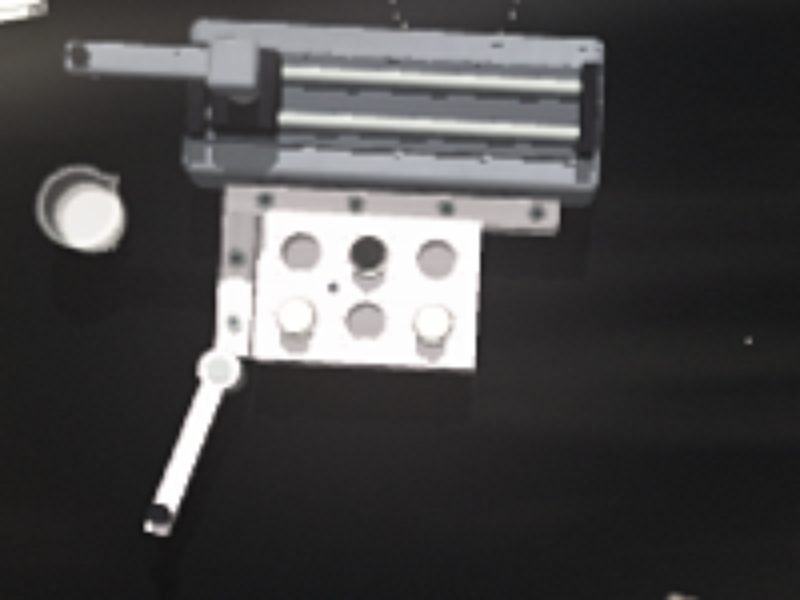

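```bash
cat > p5.py <<'E'
from h import *
b=to_w([-.0400,-.0631,0.]); ex=np.array([np.cos(SAM[2]),np.sin(SAM[2])]); ey=np.array([-ex[1],ex[0]])
def seat(b,side,yc,f):
    c,a,yaw=approach(b,side,yc); n=ey if side=="right" else ex
    hit=robot.line_to([*(c+n*.03),ZT],velocity=.03,f_stop=f); q=np.array(robot.current_tool_pos())
    print(side,yc,hit,"travel",(q[:2]-c)@n,to_s([*(q[:2]+n*HX),0])[:2]); retreat(.022,a)
seat(b,"right",0.,15)
b=to_w([-.04,-.06,0.])
seat(b,"front",-.03,12); seat(b,"front",.02,12)
robot.line_to([.40,-.02,.15],velocity=.3)
b,s=fit_block(b,(.01,.01,.1),name="t5"); print("block",b,s,to_s(b),robot.current_time_s())
# retainer
im=vision.grab_frame("scene"); 
piv=np.array([-.0875,.014])
def way(j,back=.017,z=.069):
    a=2.618+j; t=np.array([-np.sin(a),np.cos(a)]); c=piv+.084*np.array([np.cos(a),np.sin(a)])-back*t
    return [*tf(SAM,c)[0],z], ori(a+np.pi/2+SAM[2]-np.pi)
j0=.18
p,o=way(j0,.04,.13); robot.move_to(p,o); print(robot.current_joint_positions())
robot.line_to(way(j0,.04)[0],velocity=.12)
for j in np.linspace(j0,1.95,9): robot.line_to(*way(j),velocity=.05)
hit=robot.line_to(way(2.094,.011)[0],way(2.094)[1],velocity=.025,f_stop=8)
q=robot.current_tool_pos(); print("shut",hit,to_s([q[0],q[1],0])[:2],to_s([*way(2.094)[0][:2],0])[:2],robot.current_contact_force(),robot.current_time_s())
back=np.array(q)[:2]-ex*.03; robot.line_to([*back,.069],velocity=.12); robot.line_to([*back,.15],velocity=.25); robot.line_to([.38,-.02,.17],velocity=.3)
for n in("top","scene"): cv2.imwrite(f"pics/f_{n}.png",vision.grab_frame(n)[:,:,::-1])
im=cv2.imread("pics/f_top.png")[180:255,230:330]; cv2.imwrite("pics/f_topc.png",cv2.resize(im,None,fx=8,fy=8))
im=cv2.imread("pics/f_scene.png")[150:300,210:410]; cv2.imwrite("pics/f_scenec.png",cv2.resize(im,None,fx=4,fy=4))
print(robot.current_time_s())
E
python3 p5.py
```

```text
right 0.0 False travel 0.023238331387496047 [-0.04   -0.1179]
front -0.03 True travel 0.017665556289734093 [-0.0803 -0.09  ]
front 0.02 True travel 0.017786498336878 [-0.0802 -0.04  ]
block [ 0.6167  0.1341 -0.0652] 106.9495620727539 [-0.0392 -0.0587 -0.0038] 34.2417
[-57.4695  30.7618  39.4829  92.2381 -20.9765  64.657  -36.2192]
shut True [-0.1045 -0.0694] [-0.1045 -0.07  ] [ 0.197  -0.5921 -0.4939] 41.5833
43.3833
```

View pics/f_topc.png

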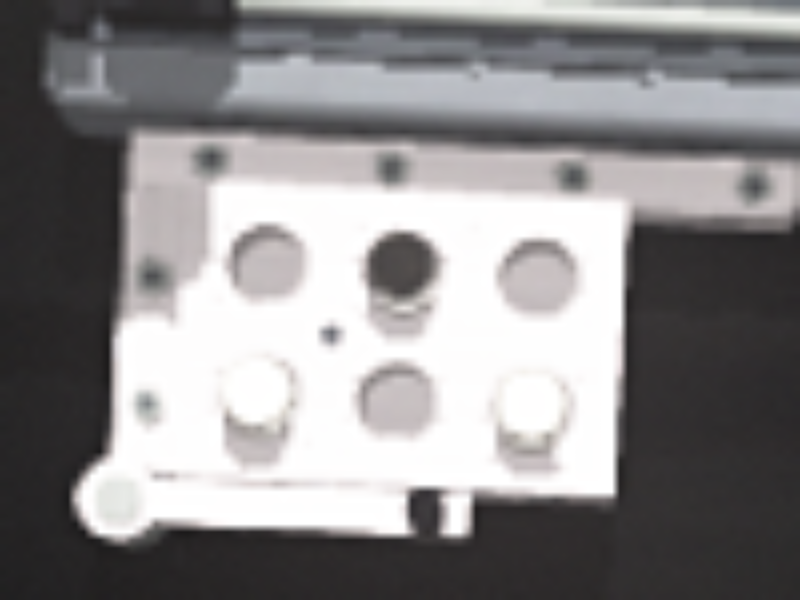

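View pics/f_scenec.png

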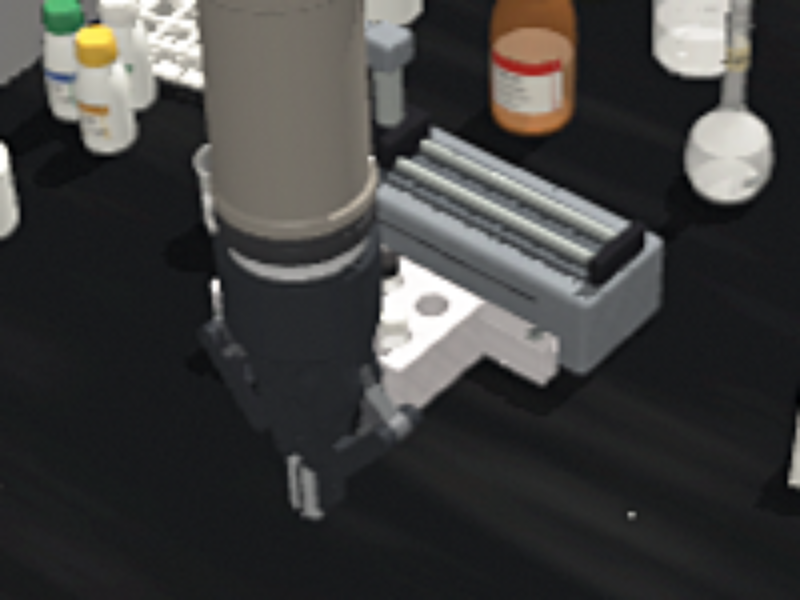

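```bash
cat > p6.py <<'E'
from h import *
b=to_w([-.04,-.0585,0.]); ex=np.array([np.cos(SAM[2]),np.sin(SAM[2])]); ey=np.array([-ex[1],ex[0]])
c,a,yaw=approach(b,"right",0.)
for f in (2,14):
    s=np.array(robot.current_tool_pos())[:2]
    hit=robot.line_to([*(s+ey*.026),ZT],velocity=.02,f_stop=f); q=np.array(robot.current_tool_pos())
    print(f,hit,to_s([*(q[:2]+ey*HX),0])[:2],np.array(robot.current_contact_force()))
retreat(.025,a); robot.line_to([.40,-.15,.17],velocity=.3); robot.pause(.3)
b,s=fit_block(b,(.01,.01,.1),name="t6"); print(to_s(b),s,robot.current_time_s(),robot.current_contact_force())
im=cv2.imread("pics/t6.png")[180:255,230:330]; cv2.imwrite("pics/t6c.png",cv2.resize(im,None,fx=8,fy=8))
cv2.imwrite("pics/f2.png",cv2.resize(vision.grab_frame("scene")[150:300,210:410,::-1],None,fx=4,fy=4))
E
python3 p6.py
```

```text
2 True [-0.0401 -0.118 ] [ 0.1048 -0.1531 -0.0382]
14 True [-0.0413 -0.1181] [ 0.5917 -0.308  -0.0483]
[-0.0379 -0.0589 -0.0238] 83.59754943847656 49.3167 [-0.2925  0.8773  0.3956]
```

View pics/f2.png

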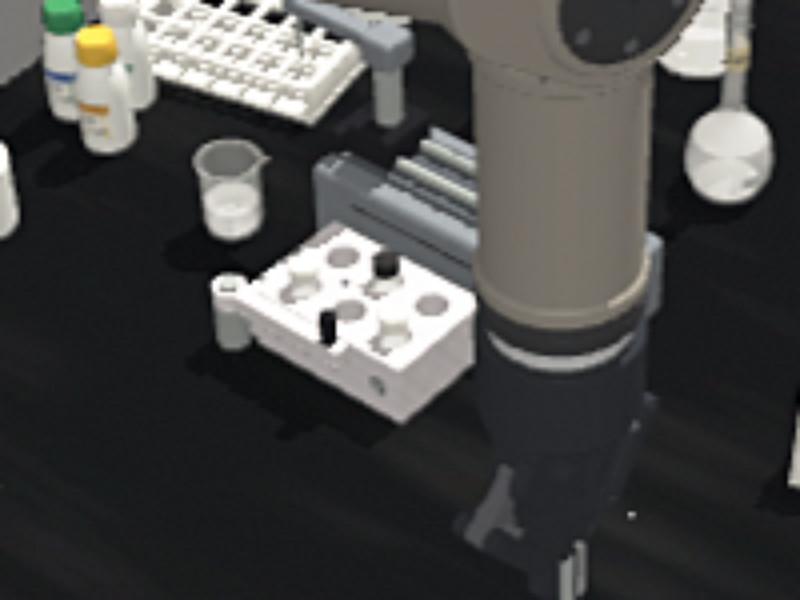

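View pics/t6c.png

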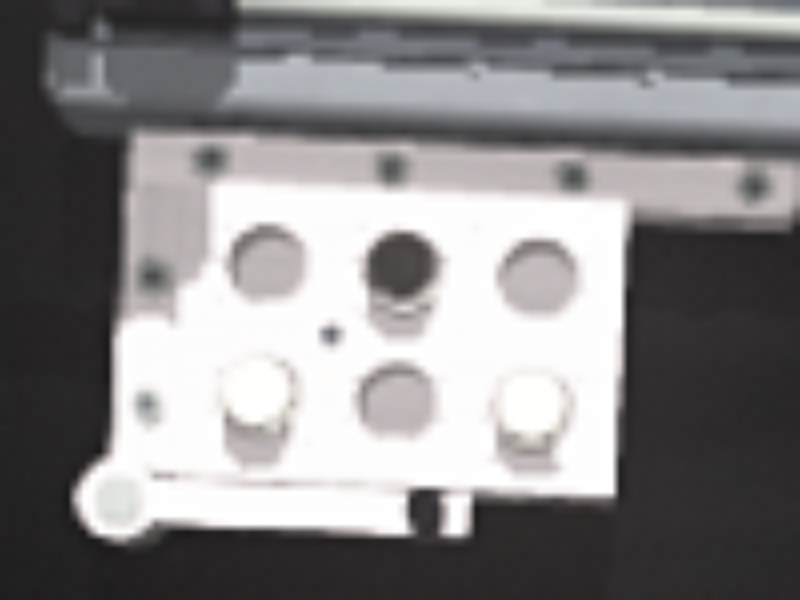

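The picture is the same as before that last push. The block's back edge, (215,182) to (628,203), runs parallel to the fence line through the screws, (210,158) to (753,187). The arm lies parallel along the front and all three vials are standing. I'm handing the job in.

```bash
python3 -c "
from station import workorder
print(workorder.close_job())"
```

```text
the job is handed in; nothing more can be done
None
```

The job is handed in, about 50 s into the 72 s allowed; the verdict was not returned. The block sits flush against the fence with its left end on the end stop. A 14 N check push moved the fingertips only 0.1 mm further than a 2 N one. The retaining arm is shut, the vials are standing, and no bystander was seen to move (I did not re-measure them).

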